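# Catch the paint tubes from the tipping chute

## Task

Pick up the wooden catch pan by its grip board and hold it in the air under the mouth of the metal tipping chute, pressing the pan's front wall gently against the hanging paddle so that the chute tips and all three paint tubes slide out into the pan. Then let the chute swing back level and set the pan with its tubes down flat on the open desk, well clear of the chute stand. Let no tube fall beside the pan, do not touch the tubes or the chute with the gripper or the arm, and leave the other things where they are.

Things in the scene. Friction and masses are not known exactly. Their poses are not given: they have to be found in the camera images.
- pan: Loose open plywood box 162 (x) x 202 (y) x 60 mm high, walls and floor 6 mm, 0.2 to 0.35 kg. Origin: centre of the box's underside, z up. Front wall's outer face at x = +81 mm. A tail behind its back wall carries an upright grip board at x = -122 mm, 16 thick (x), 70 wide (y), top 112 mm above the underside, 33 mm behind the wall; pinch it across the 16 mm from above.
- grip (a point): Grip point: centre of the grip board's thickness and width, 90 mm above the pan's underside, at (-122, 0, 90) mm in the pan's frame, whose axes it shares. Free all round above 62 mm.
- stand: Fixed plywood stand; two cheeks carry the chute on a cross pin 225 mm up. Origin: on the desk below the pin; -x is the mouth side, y runs along the pin. Foot board x -25 to +145, y +-95, 12 mm high; cheeks at y = +-79 mm, x +12 to +60 (-16 near the pin), up to 241 mm. A pan held level, its underside 75 mm up, can go in until its front is at x = +8 mm.
- chute (a joint): Chute tilt, rad: 0 level (rest), grows as the mouth sinks, firm stop at 0.70: do not drive against it. Aluminium trough, x -120 to +80 mm from the pin, 136 wide, floor 12 and walls 42 mm above the pin. Sprung back level: 1 to 6 N at the paddle up to the stop. Tubes start sliding at 0.4 to 0.68 rad, differing each time: tip slowly and watch or feel. Fixed to it: the paddle.
- mouth (a point): Middle of the front edge of the chute's floor, over which the tubes leave, 237 mm high when level; moves with the chute; its x axis points back up the chute
- paddle (a point): Mouth-side face of the rubber foot bar (16 mm thick, 110 mm wide) of the paddle, a sheet under the chute that slopes down from near the pin towards the mouth: 91 mm on the mouth side of the pin, 103 mm below it when level, and 131 mm at the stop. Pushed towards the stand (its +x) it tips the chute. A level pan, underside 75 mm up, meets it with its front wall and stays under the mouth.
- tube_a: soft-metal paint tube, 30 wide x 102 long x about 22 thick, 30 to 70 g, lying in the chute, about lengthways, at the start. Origin: centre of its underside; long axis = its y axis
- tube_b: soft-metal paint tube, 30 wide x 102 long x about 22 thick, 30 to 70 g, lying in the chute, about lengthways, at the start. Origin: centre of its underside; long axis = its y axis
- tube_c: soft-metal paint tube, 30 wide x 102 long x about 22 thick, 30 to 70 g, lying in the chute, about lengthways, at the start. Origin: centre of its underside; long axis = its y axis
- masking_roll: Bystander, loose: ring of masking tape lying flat, 100 mm across, 25 mm high; origin: centre of its underside
- dish: Bystander, loose: round white palette dish, 123 mm across, 12 mm high; origin: centre of its underside
- enamel_cup: Bystander, loose: small white cup, 74 mm across, 62 mm high; origin: centre of its underside
- carton: Bystander, loose: small patterned card box, 60x85x42 mm; origin: centre of its underside
- stapler_1: Bystander, loose: black stapler, 36x134x51 mm, long along its y axis; origin: centre of its underside
- rubber_1: Bystander, loose: white eraser in a sleeve, 23x50x12 mm; origin: centre of its underside
Not all that is in view belongs to the job. What is shaped like the tube_a but pink or turquoise is not meant.

How it is judged (in metres and radians):
On the way, in this order (a step that is already met when the one before it is completed fails the run):
1. the held pan presses the paddle and tips the chute (value of joint chute above 0.25 rad and contact force between pan and chute above 0.3 N and height (world z) of pan above 0.03 m), for 0.1 s.
2. all three tubes are in the pan while it is held off the desk (x of tube_a in the frame of pan between -0.08 and 0.08 m and y of tube_a in the frame of pan between -0.1 and 0.1 m and z of tube_a in the frame of pan between -0.01 and 0.1 m and x of tube_b in the frame of pan between -0.08 and 0.08 m and y of tube_b in the frame of pan between -0.1 and 0.1 m and z of tube_b in the frame of pan between -0.01 and 0.1 m and x of tube_c in the frame of pan between -0.08 and 0.08 m and y of tube_c in the frame of pan between -0.1 and 0.1 m and z of tube_c in the frame of pan between -0.01 and 0.1 m and height (world z) of pan above 0.03 m), for 0.2 s.
At the end, for the whole second after the job is handed in: All three tubes lie inside the pan, less than 60 mm above its underside; the pan stands flat on the desk (within 10 mm and 0.06 rad), its origin over 200 mm in plan from the stand's origin; the chute is level again (under 0.08 rad); pan and tubes are at rest (x of tube_a in the frame of pan between -0.08 and 0.08 m and y of tube_a in the frame of pan between -0.1 and 0.1 m and z of tube_a in the frame of pan between -0.01 and 0.06 m and x of tube_b in the frame of pan between -0.08 and 0.08 m and y of tube_b in the frame of pan between -0.1 and 0.1 m and z of tube_b in the frame of pan between -0.01 and 0.06 m and x of tube_c in the frame of pan between -0.08 and 0.08 m and y of tube_c in the frame of pan between -0.1 and 0.1 m and z of tube_c in the frame of pan between -0.01 and 0.06 m and height (world z) of pan below 0.01 m and angle between pan's own z axis and vertical below 0.06 rad and horizontal distance between pan and stand above 0.2 m and value of joint chute below 0.08 rad and linear speed of each of pan, tube_a, tube_b, tube_c below 0.02 m/s); the robot touches nothing.
It fails at once if a tube falls beside the pan ((height (world z) of tube_a below 0.1 m and not (x of tube_a in the frame of pan between -0.08 and 0.08 m and y of tube_a in the frame of pan between -0.1 and 0.1 m and z of tube_a in the frame of pan between -0.01 and 0.12 m)) or (height (world z) of tube_b below 0.1 m and not (x of tube_b in the frame of pan between -0.08 and 0.08 m and y of tube_b in the frame of pan between -0.1 and 0.1 m and z of tube_b in the frame of pan between -0.01 and 0.12 m)) or (height (world z) of tube_c below 0.1 m and not (x of tube_c in the frame of pan between -0.08 and 0.08 m and y of tube_c in the frame of pan between -0.1 and 0.1 m and z of tube_c in the frame of pan between -0.01 and 0.12 m))).
It fails at once if the gripper or arm touches a tube or the chute (contact force between any of the fingers, the arm and tube_a above 1.5 N or contact force between any of the fingers, the arm and tube_b above 1.5 N or contact force between any of the fingers, the arm and tube_c above 1.5 N or contact force between any of the fingers, the arm and chute above 1.5 N).
It fails at once if the pan presses on the chute harder than 25 N (contact force between pan and chute above 25 N).
It fails at once if a bystander is moved by more than 25 mm (distance of any of masking_roll, dish, enamel_cup, carton, stapler_1, rubber_1 from where it was at the start of the episode above 0.025 m).
It also fails if it takes over 67 s, if anything falls off the work surface, if the arm or the gripper's body presses on something with over 40 N, if the wrist force passes 120 N, or if a joint passes its speed limit or range.

## Robot

A 7-joint arm with a two-finger parallel gripper is mounted at the origin on a cart in front of the work surface, level with it; the furniture and walls round the work are solid. World frame = base frame: x ahead of the robot, y to its left, z up, the work surface at z = 0. Lengths are in m, angles in degrees, forces in N, time in s.
With the tool pointing down it reaches from about 0.425 to 0.875 m from the base axis. Payload 4.7 kg.
Tool frame: the origin (TCP) lies on the centre line of the jaws, within the pads' length; the fingertips stand 11 mm ahead of it and the grasp point (between the pads) lies 8 mm behind it (finger_overhang is the x of the fingertips in the tool frame, in m); x points along the fingers, z is the direction in which the jaws open and shut, and the axes are right-handed (so a half turn about x gives the same grasp; the last joint's range is limited). The gripper opens to 87 mm and grips with 3 to 60 N. Pads are 19 mm wide; open, the fingers measure 117 mm over their backs; the gripper's body (75 mm by 190 mm) begins 51 mm behind the grasp point.
Start: joints at [76.61, 18.392, -4.016, 83.108, 1.295, 78.541, -3.26], TCP at [0.159, -0.63, 0.234] pointing down, gripper open.
Joint ranges: [-163.93, 163.93], [-17.29, 119.83], [-79.2, 71.16], [3.27, 140.29], [-89.18, 269.18], [5.43, 117.66], [-154.24, 154.24]. Speed limits (degrees/s): [147.25, 147.25, 180, 180, 180, 180, 180].

## Interface

Orientations are given as [roll, pitch, yaw] about the fixed x, y, z axes, in that order (R = Rz(yaw) Ry(pitch) Rx(roll)).
In Python, from cell import get_obs, read_camera, sign_off, cut_out, finger_overhang gives the robot as it stands.
- The arm moves only by the tool servo_tool, never from a script. Its argument "rows" is one flat list of numbers, 5 for each row, row after row: the shift along the world's x, y, z in mm, then the turn about the world's z in degrees, then the closure, from 0 (fully open) to 1 (shut). A call has 1 to 10 rows; each row is the pose to reach, as a shift and turn from the pose commanded when the call began; what a row does not reach only later rows make up. A row lasts 1/12 s, in which the tool goes at most 41.7 mm and 7.16 degrees, less where a joint would pass 70% of its speed; a pose out of reach is approached as far as the arm can. A call with a gripper value outside its range is refused whole. The fingers move at their own pace and stop on an object; "force" is the grip in N (left out, the last holds). Time passes only in rows, so rows that repeat a pose let the fingers close. It gives the time, the measured TCP pose, the force and the opening at its end, in the units of the state.
- get_obs(): the state, without advancing time (a new reading comes with each control period).
- read_camera(name): name is "scene" or "top" or "wrist"; returns a dict with "frame" (400x640x3 uint8, blue, green, red), "range_z" (400x640 float32, m along the optical axis (not along the pixel's ray), 0 where there is no reading), "intrinsics" (3x3 intrinsics, pixels), "cam_to_world" (4x4, takes a point from camera to world coordinates); the wrist camera has in their place "tool_from_camera" (4x4, takes a point from camera to tool coordinates, whose origin is the TCP and whose axes are the tool frame's). Camera axes: x right, y down, z forward; pixel columns grow to the right and rows downward; lengths in m; the calibration is good to about 2 mm. A picture is of the moment at which its call begins: read the wrist's pose just before it.
- sign_off(): hands the job in, once; it reports no verdict.
Trained networks look in a picture, given as the dict that the camera call returned (one of the last four; its "shot" number tells which), for a name from the list of things; names that differ only in an ending like _2 or _b are one class to them, and where a whole thing is asked for, a point or a joint stands for the part that bears it (a point fixed in the world has none). Each returns a list of dicts, best first, with "score" (0 to 1); they miss things now and then, are a little off and sometimes report something else, mostly with a low value. They report only what shows in the picture. A call takes as long as a camera call. They do not tell look-alikes from the thing itself.
- cut_out(name, picture): "pixels" (400x640 bool, what is visible of it) and "extent" ([centre column, centre row, width, height] in pixels, round what is visible of it).
The state is a dict: "time_s": time; "qpos": joint angles; "joint_velocities": joint speeds; "effort": joint torques, N m; "tool_pos": TCP position; "tool_rot": TCP orientation; "force": force on the tool from outside, world axes, zero at the start; "wrist_torque": the same for the moment, N m; "grip_width": finger opening in m.
Only numpy, scipy, OpenCV 4.12 (cv2) and the standard library are available. Lean on these libraries where they do the work, as an engineer would, in place of code of your own. Each camera call takes 0.05 s, during which the arm holds its last target.

## Working session

There is one attempt and no reset: what is moved stays moved. The work goes in short steps, Python scripts to look and compute and a tool call to move; the robot and the scene stay as the last step left them, time stands still between calls to the robot, and variables do not carry over. Pictures are saved under pics/ and viewed, and the job is handed in when it is done.

Besides the shell and the picture viewer there is one more tool, called after ">>>" by a JSON object that holds its "op" and its "data", one argument or row to a line. servo_tool: Moves the arm, as the interface text tells. Its arguments: {"type":"object","properties":{"rows":{"type":"array"},"force":{"type":"number"}},"required":["rows"]}

```bash
mkdir -p pics; ls
cat > h.py <<'E'
import numpy as np,cv2
from cell import *
def pts(p,mask=None,T=None):
    z=p["range_z"];K=np.array(p["intrinsics"]);T=np.array(p["cam_to_world"]) if T is None else T
    m=z>0
    if mask is not None:m&=mask
    v,u=np.nonzero(m);d=z[v,u]
    P=np.c_[(u-K[0,2])/K[0,0]*d,(v-K[1,2])/K[1,1]*d,d]
    return P@T[:3,:3].T+T[:3,3]
E
python3 - <<'E'
from h import *
o=get_obs();print({k:np.round(v,3).tolist() for k,v in o.items()}, finger_overhang)
for c in("scene","top"):
    p=read_camera(c);cv2.imwrite(f"pics/{c}0.png",p["frame"]);print(c,np.round(p["cam_to_world"],2).tolist())
    for n in["pan","grip","stand","chute","paddle","tube_a","masking_roll","dish","enamel_cup","carton","stapler_1","rubber_1"]:
        for r in cut_out(n,p)[:4]:
            q=pts(p,r["pixels"]);print(n,round(r["score"],2),np.round(r["extent"]),np.round(np.median(q,0),3),np.round(np.percentile(q,2,axis=0),3),np.round(np.percentile(q,98,axis=0),3)) if len(q) else 0
E
```

```text
pics
{'time_s': 0.0, 'qpos': [76.61, 18.44, -4.015, 83.175, 1.293, 78.542, -3.263], 'joint_velocities': [0.054, 0.043, 0.047, -0.026, -0.011, 0.034, 0.043], 'effort': [-0.001, -49.128, -0.404, -31.253, -0.064, 0.044, 0.0], 'tool_pos': [0.159, -0.63, 0.232], 'tool_rot': [-178.04, 89.888, 106.156], 'force': [-0.701, -0.812, -0.231], 'wrist_torque': [0.015, 0.001, -0.01], 'grip_width': 0.087} 0.011
scene [[-0.5, -0.48, 0.72, -0.68], [-0.86, 0.3, -0.41, 0.65], [-0.02, -0.83, -0.56, 1.08], [0.0, 0.0, 0.0, 1.0]]
grip 0.74 [258. 254.  64.  54.] [0.478 0.267 0.018] [ 0.372  0.176 -0.   ] [0.577 0.383 0.107]
stand 0.61 [346. 198.  76.  76.] [ 0.471 -0.145  0.157] [ 0.406 -0.27   0.002] [ 0.577 -0.018  0.265]
chute 0.79 [341. 186.  60.  54.] [ 0.482 -0.078  0.238] [ 0.414 -0.214  0.123] [ 0.565 -0.017  0.266]
paddle 0.63 [341. 186.  64.  59.] [ 0.484 -0.08   0.237] [ 0.414 -0.214  0.121] [ 0.568 -0.013  0.266]
tube_a 0.48 [353. 176.  11.   1.] [ 0.452 -0.148  0.255] [ 0.426 -0.172  0.236] [ 0.488 -0.131  0.267]
tube_a 0.46 [397. 193.  10.   2.] [ 0.536 -0.457  0.013] [ 0.53  -0.487  0.008] [ 0
[... 2631 characters left out ...]
el_cup 0.73 [356. 195.  71.  52.] [ 0.482 -0.14   0.235] [ 0.409 -0.274  0.005] [ 0.576 -0.017  0.267]
enamel_cup 0.61 [283. 159.  20.  22.] [0.66  0.144 0.035] [0.625 0.109 0.019] [0.693 0.175 0.064]
carton 0.62 [319. 230.  18.  13.] [0.372 0.001 0.041] [ 0.344 -0.039  0.035] [0.399 0.04  0.047]
stapler_1 0.66 [230. 162.  32.  10.] [0.654 0.362 0.043] [0.636 0.304 0.001] [0.676 0.425 0.053]
rubber_1 0.66 [352. 194.  63.  44.] [ 0.493 -0.102  0.236] [ 0.422 -0.212  0.014] [ 0.566 -0.017  0.267]
rubber_1 0.58 [354. 184.  28.  10.] [ 0.533 -0.12   0.248] [ 0.517 -0.171  0.236] [ 0.545 -0.079  0.258]
rubber_1 0.44 [296. 229.  14.   6.] [0.369 0.085 0.01 ] [0.361 0.062 0.004] [0.381 0.106 0.016]
```

Run:
```python
import cv2
a=cv2.imread("pics/scene0.png")[130:330,180:440];cv2.imwrite("pics/s1.png",cv2.resize(a,None,fx=3,fy=3))
a=cv2.imread("pics/top0.png")[130:270,190:450];cv2.imwrite("pics/t1.png",cv2.resize(a,None,fx=3,fy=3,interpolation=cv2.INTER_CUBIC))
```

```text
(no output)
```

View pics/s1.png

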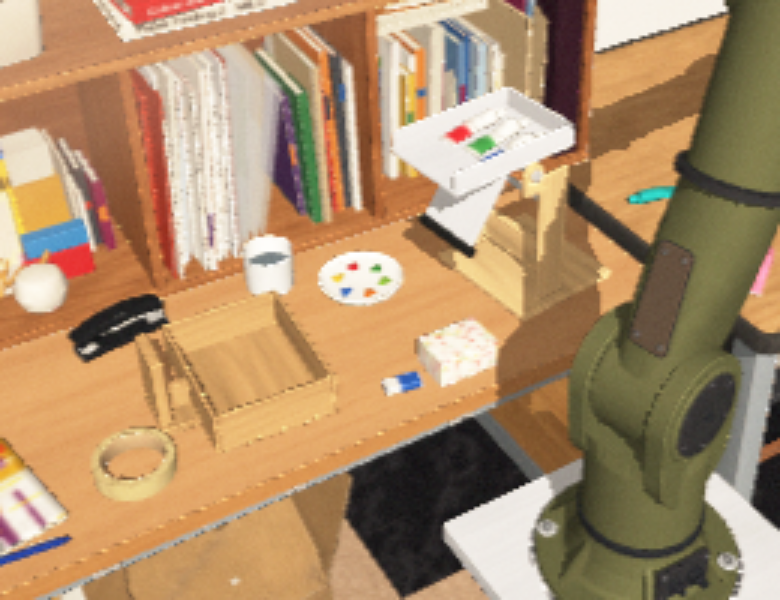

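View pics/t1.png

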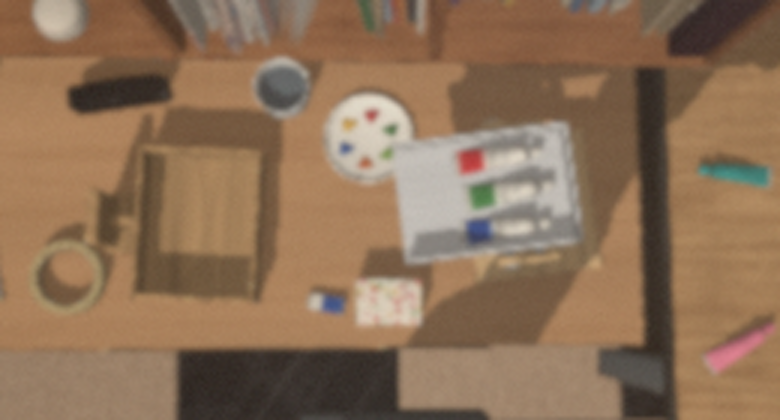

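The scene view shows the pan at crop (250,370) with its grip board on the left (+y). The chute at (485,140) has its mouth towards the pan, and the three white tubes inside it have red, green and blue caps. The turquoise and pink look-alikes lie on another table at (735,172) and (740,345) in the top crop, so they are not meant. Next I measure the poses.

```bash
cat >> h.py <<'E'
def rect(q):
    (c,s,a)=cv2.minAreaRect((q[:,:2]*1000).astype(np.float32)); return np.round(c,1),np.round(s,1),round(a,2)
E
python3 - <<'E'
from h import *
from scipy.spatial.transform import Rotation as R
o=get_obs();print("tool axes\n",np.round(R.from_euler('xyz',o["tool_rot"],degrees=True).as_matrix(),3))
A=[]
for c in("scene","top"):
    p=read_camera(c);q=pts(p);A.append(q)
    def b(x0,x1,y0,y1,z0,z1):
        return q[(q[:,0]>x0)&(q[:,0]<x1)&(q[:,1]>y0)&(q[:,1]<y1)&(q[:,2]>z0)&(q[:,2]<z1)]
    print(c,"panrim",rect(b(.35,.61,.14,.385,.05,.066)), "board",rect(b(.35,.61,.3,.46,.09,.13)),b(.35,.61,.3,.46,.09,.13).mean(0),len(b(.35,.61,.3,.46,.09,.13)))
    print(" chute rim",rect(b(.38,.61,-.26,.02,.258,.275)),"floor/all",rect(b(.38,.61,-.26,.02,.2315,.275)))
    print(" foot", rect(b(.38,.61,-.32,-.1,.008,.018)),"cheeks",[ (np.round(b(x0,x1,-.3,-.1,.2,.3).min(0),3),np.round(b(x0,x1,-.3,-.1,.2,.3).max(0),3)) for x0,x1 in((.38,.42),(.56,.61))])
    for lo,hi in((.1,.3),(.3,.5),(.5,.8)):
        s=b(.6,1.2,-.6,.6,lo,hi); print(" shelf",lo,np.percentile(s[:,0],[0,1,5]) if len(s) else None)
E
```

```text
tool axes
 [[-0.     0.969  0.245]
 [-0.     0.245 -0.969]
 [-1.    -0.     0.   ]]
scene panrim (array([478.3, 277.9]), array([211.2, 212. ]), 86.98) board (array([480.6, 375.5]), array([16.1, 72.1]), 87.22) [0.4731888  0.37701452 0.10632776] 82
 chute rim (array([ 490.2, -114.5]), array([143.8, 203.3]), 6.43) floor/all (array([ 483.3, -114.3]), array([159.2, 206.6]), 6.92)
 foot (array([ 496.9, -188.7]), array([194.1, 169.9]), 5.72) cheeks [(array([ 0.401, -0.197,  0.201]), array([ 0.42 , -0.1  ,  0.266])), (array([ 0.56 , -0.206,  0.233]), array([ 0.572, -0.114,  0.267]))]
 shelf 0.1 [0.6003639  0.68206381 0.70077672]
 shelf 0.3 [0.67351356 0.68752592 0.70179022]
 shelf 0.5 [0.93817626 0.95285702 0.9630833 ]
top panrim (array([477.7, 269.9]), array([197.4, 202.1]), 87.47) board (array([483.5, 373.6]), array([18.3, 67.3]), 84.16) [0.48259584 0.37226321 0.10764583] 98
 chute rim (array([ 491.9, -113.9]), array([136.9, 199.8]), 6.69) floor/all (array([ 491.7, -113.6]), array([171.7, 200.4]), 6.71)
 foot (array([ 500.5, -192.9]), array([188.6, 169. ]), 6.57) cheeks [(array([ 0.409, -0.201,  0.209]), array([ 0.42 , -0.126,  0.241])), (array([ 0.56 , -0.204,  0.211]), array([ 0.581, -0.108,  0.269]))]
 shelf 0.1 [0.60184603 0.65310664 0.69221831]
 shelf 0.3 [0.68141779 0.69294635 0.71088944]
 shelf 0.5 [0.94323175 0.94788857 0.95073938]
```

>>> {"op": "servo_tool", "data": {
  "rows": [0, 0, 40, 0, 0, 0, 0, 80, 0, 0, 0, 0, 120, 0, 0, 0, 0, 150, 0, 0, 40, 20, 150, -4, 0, 70, 45, 150, -8, 0, 100, 70, 150, -12, 0, 130, 95, 150, -17, 0, 160, 120, 150, -17, 0, 190, 145, 150, -17, 0],
  "force": 50
}}

```text
time_s: 2.23
tool_pos: [0.3506, -0.4837, 0.3838]
tool_rot: [17.6, 90.0, -75.2]
force: [0.7, 0.0, -0.1]
grip_width: 0.0874
```

>>> {"op": "servo_tool", "data": {
  "rows": [25, 30, 0, 0, 0, 50, 60, 0, 0, 0, 75, 90, 0, 0, 0, 95, 125, 0, 0, 0, 110, 160, 0, 0, 0, 120, 195, 0, 0, 0, 130, 235, 0, 0, 0, 130, 275, 0, 0, 0, 130, 315, 0, 0, 0, 130, 355, 0, 0, 0]
}}

```text
time_s: 3.07
tool_pos: [0.4792, -0.1281, 0.3837]
tool_rot: [25.1, 90.0, -67.7]
force: [0.7, -0.7, 0.3]
grip_width: 0.0871
```

>>> {"op": "servo_tool", "data": {
  "rows": [0, 40, 0, 0, 0, 0, 80, 0, 0, 0, 0, 120, 0, 0, 0, 0, 160, 0, 0, 0, 0, 200, 0, 0, 0, 0, 240, 0, 0, 0, 0, 280, 0, 0, 0, 0, 320, 0, 0, 0, 0, 360, 0, 0, 0, 0, 400, 0, 0, 0]
}}

```text
time_s: 3.9
tool_pos: [0.4791, 0.2715, 0.3842]
tool_rot: [83.6, 89.9, -9.2]
force: [0.6, -1.1, 0.2]
grip_width: 0.0867
```

```bash
cat >> h.py <<'E'
from scipy.spatial.transform import Rotation as R
def wrist():
    o=get_obs();p=read_camera("wrist")
    M=np.eye(4);M[:3,:3]=R.from_euler('xyz',o["tool_rot"],degrees=True).as_matrix();M[:3,3]=o["tool_pos"]
    return o,p,M@np.array(p["tool_from_camera"]),M
def box(q,x0,x1,y0,y1,z0,z1):
    return q[(q[:,0]>x0)&(q[:,0]<x1)&(q[:,1]>y0)&(q[:,1]<y1)&(q[:,2]>z0)&(q[:,2]<z1)]
E
python3 - <<'E'
from h import *
o,p,T,M=wrist();print(o["tool_pos"],"jaw",np.round(M[:3,2],3))
cv2.imwrite("pics/w1.png",p["frame"]);q=pts(p,T=T)
r=box(q,.3,.65,.1,.5,.052,.066);print("rim",rect(r),r.min(0),r.max(0))
b=box(q,.3,.65,.1,.5,.105,.125);print("board",rect(b),b.mean(0),len(b))
a=box(q,.3,.65,.1,.5,.03,.125);print("all",rect(a))
E
```

```text
[0.47910002 0.27153619 0.38416044] jaw [-0.05  -0.999  0.   ]
rim (array([525.2, 256.4]), array([229.3, 316.9]), 75.29) [0.37402872 0.10540321 0.05200278] [0.64975054 0.37649709 0.06596539]
board (array([484.6, 373.8]), array([16.1, 69.2]), 87.04) [0.48540697 0.37284748 0.11138709] 781
all (array([512. , 268.4]), array([276. , 325.9]), 0.0)
```

View pics/w1.png

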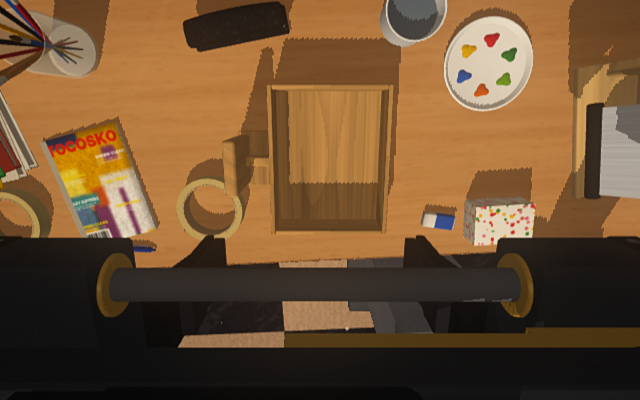

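The wrist view shows the pan's rim at (270–390, 85–233) with the grip board at (235,165). The masking roll at (208,208) is close by but low. The jaw axis already matches the pan.

>>> {"op": "servo_tool", "data": {
  "rows": [2, 35, 0, 0, 0, 4, 70, 0, 0, 0, 5.5, 102, 0, 0, 0, 5.5, 102, -40, 0, 0, 5.5, 102, -80, 0, 0, 5.5, 102, -120, 0, 0, 5.5, 102, -155, 0, 0, 5.5, 102, -180, 0, 0, 5.5, 102, -200, 0, 0, 5.5, 102, -200, 0, 0]
}}

```text
time_s: 4.78
tool_pos: [0.4831, 0.3692, 0.1788]
tool_rot: [-50.2, 89.5, -143.0]
force: [0.4, -0.5, -0.4]
grip_width: 0.0869
```

Run:
```python
from h import *
o,p,T,M=wrist();print(o["tool_pos"],"jaw",np.round(M[:3,2],3),o["force"])
cv2.imwrite("pics/w2.png",p["frame"]);q=pts(p,T=T)
b=box(q,.42,.55,.34,.42,.105,.125);print("board",rect(b),b.mean(0),len(b))
```

```text
[0.48312836 0.3691781  0.17883203] jaw [-0.049 -0.999  0.005] [ 0.40345769 -0.48933872 -0.42345004]
board (array([484.4, 374. ]), array([15.9, 69. ]), 86.68) [0.4863844  0.37383752 0.11160763] 2456
```

>>> {"op": "servo_tool", "data": {
  "rows": [0, 0, 0, 0, 0, 0, 0, 0, 0, 0, 1, 2, -20, 0, 0, 1, 3, -40, 0, 0, 1, 3, -60, 0, 0, 1, 3, -60, 0, 0, 1, 3, -60, 0, 0]
}}

```text
time_s: 5.42
tool_pos: [0.4861, 0.375, 0.1244]
tool_rot: [126.4, 90.0, 33.6]
force: [0.5, -1.0, 1.6]
grip_width: 0.087
```

>>> {"op": "servo_tool", "data": {
  "rows": [-1, -1, -20, 0, 0, -1, -1, -41, 0, 0, -1, -1, -41, 0, 0, -1, -1, -41, 0, 0.3, -1, -1, -41, 0, 0.6, -1, -1, -41, 0, 1, -1, -1, -41, 0, 1, -1, -1, -41, 0, 1, -1, -1, -41, 0, 1, -1, -1, -41, 0, 1],
  "force": 50
}}

```text
time_s: 6.25
tool_pos: [0.485, 0.3739, 0.0829]
tool_rot: [111.2, 90.0, 18.4]
force: [-0.4, 0.4, 0.2]
grip_width: 0.0485
```

>>> {"op": "servo_tool", "data": {
  "rows": [0, 0, 0, 0, 1, 0, 0, 0, 0, 1, 0, 0, 0, 0, 1, 0, 0, 0, 0, 1]
}}

```text
time_s: 6.58
tool_pos: [0.4849, 0.3738, 0.0825]
tool_rot: [-53.1, 90.0, -145.9]
force: [-0.1, 0.0, -0.4]
grip_width: 0.0216
```

>>> {"op": "servo_tool", "data": {
  "rows": [0, 0, 0, 0, 1, 0, 0, 0, 0, 1, 0, 0, 0, 0, 1, 0, 0, 0, 0, 1]
}}

```text
time_s: 6.92
tool_pos: [0.4849, 0.3739, 0.0825]
tool_rot: [-67.1, 90.0, -159.9]
force: [0.2, 0.6, -0.4]
grip_width: 0.0159
```

>>> {"op": "servo_tool", "data": {
  "rows": [0, 0, 5, 0, 1, 0, 0, 15, 0, 1, 0, 0, 30, 0, 1, 0, 0, 45, 0, 1, 0, 0, 60, 0, 1, 0, 0, 70, 0, 1, 0, 0, 77, 0, 1, 0, 0, 80, 0, 1, 0, 0, 80, 0, 1, 0, 0, 80, 0, 1]
}}

```text
time_s: 7.75
tool_pos: [0.4847, 0.3735, 0.1622]
tool_rot: [-38.5, 90.0, -131.3]
force: [0.2, -0.5, -3.1]
grip_width: 0.016
```

Run:
```python
from h import *
o=get_obs();print(o["tool_pos"],o["force"],o["wrist_torque"],o["grip_width"])
p=read_camera("scene");cv2.imwrite("pics/s2.png",p["frame"][100:340,160:480].repeat(2,0).repeat(2,1))
q=pts(p);r=box(q,.3,.65,.1,.36,.11,.16);print(rect(r),np.percentile(r[:,2],[50,98]))
o,p,T,M=wrist();q=pts(p,T=T);cv2.imwrite("pics/w3.png",p["frame"])
b=box(q,.36,.6,.16,.43,.12,.15);print("rim",rect(b))
A=np.c_[b[:,:2],np.ones(len(b))];print(np.linalg.lstsq(A,b[:,2],rcond=None)[0])
```

```text
[0.48473984 0.37352397 0.16223176] [ 0.20088842 -0.47546501 -3.0807675 ] [0.28455847 0.01939027 0.03539652] 0.016045325626979426
(array([476.2, 265.6]), array([188.2, 210.9]), 86.98) [0.1269361 0.1416211]
rim (array([551.9, 301.7]), array([ 77.7, 175.3]), 34.86)
[0.07473612 0.00829148 0.09165044]
```

View pics/s2.png

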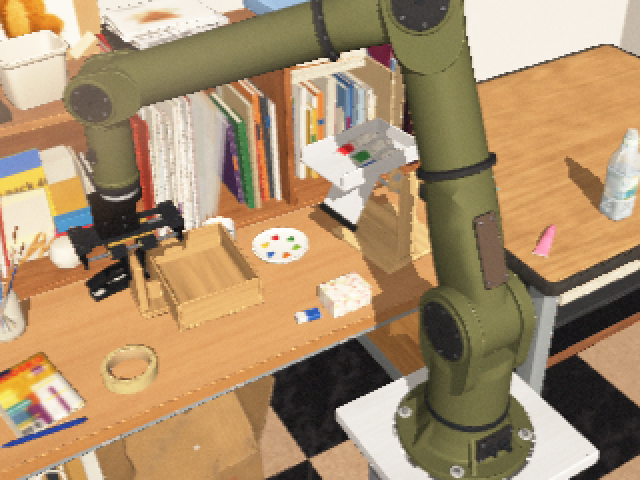

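>>> {"op": "servo_tool", "data": {
  "rows": [-3, -15, 0, 0.7, 1, -7, -40, 0, 2, 1, -10, -65, 0, 3, 1, -14, -90, -1, 4.5, 1, -17, -115, -2, 6, 1, -20, -140, -3, 7.5, 1, -24, -165, -4, 8.7, 1, -26, -180, -5, 9.5, 1, -27.5, -190, -5, 9.5, 1, -27.5, -192, -5, 9.5, 1]
}}

```text
time_s: 8.68
tool_pos: [0.4569, 0.179, 0.1568]
tool_rot: [-40.4, 89.8, -123.9]
force: [0.0, -0.4, -2.0]
grip_width: 0.0157
```

>>> {"op": "servo_tool", "data": {
  "rows": [0, 0, 0, 0, 1, 0, 0, 0, 0, 1]
}}

```text
time_s: 8.85
tool_pos: [0.4573, 0.1827, 0.1575]
tool_rot: [-172.9, 90.0, 103.9]
force: [0.0, 1.0, -2.3]
grip_width: 0.0159
```

```bash
cat >> h.py <<'E'
PIN=np.array([.4938,-.134]);m=np.array([-.115,.9934]);c=np.array([.9934,.115])
def st(o):
    d=np.array(o["tool_pos"][:2])-PIN; J=R.from_euler('xyz',o["tool_rot"],degrees=True).as_matrix()[:2,2]
    print("t",o["time_s"],"front X mm",round(-d@m*1000+203,1),"lat",round(d@c*1000,1),"z",round(o["tool_pos"][2]*1000,1),"jaw yaw",round(np.degrees(np.arctan2(J[1],J[0])),2),"F along",round(-np.array(o["force"][:2])@m,2),"F",np.round(o["force"],2),"tq",np.round(o["wrist_torque"],2))
def look(n):
    p=read_camera("scene");a=p["frame"][130:270,220:430];cv2.imwrite(f"pics/{n}.png",cv2.resize(a,None,fx=3,fy=3,interpolation=cv2.INTER_CUBIC));return p
def tilt(p):
    q=pts(p);d=q[:,:2]-PIN;X=-d@m;Y=d@c;
    # bottom outline not visible: fit wall-top / floor plane points inside trough, X in -.11..-.03 (mouth half)
    s=(np.abs(Y)<.075)&(X>-.13)&(X<.09)&(q[:,2]>.14)&(q[:,2]<.34)
    return X[s],Y[s],q[s,2]
E
python3 - <<'E'
from h import *
st(get_obs());p=look("s3")
X,Y,Z=tilt(p)
for lo in np.arange(-.12,.08,.02):
    s=(X>=lo)&(X<lo+.02);print(round(lo,2),s.sum(),np.round(np.percentile(Z[s],[5,50,95]),3) if s.any() else "")
E
```

```text
t 8.85 front X mm -115.8 lat 0.1 z 157.5 jaw yaw -83.27 F along -1.04 F [ 0.03  1.05 -2.28] tq [0.31 0.01 0.02]
-0.12 146 [0.233 0.238 0.265]
-0.1 129 [0.233 0.239 0.266]
-0.08 236 [0.142 0.169 0.261]
-0.06 215 [0.161 0.235 0.262]
-0.04 161 [0.193 0.241 0.262]
-0.02 134 [0.233 0.248 0.264]
0.0 126 [0.234 0.251 0.265]
0.02 118 [0.153 0.25  0.264]
0.04 92 [0.153 0.246 0.264]
0.06 195 [0.235 0.25  0.265]
```

View pics/s3.png

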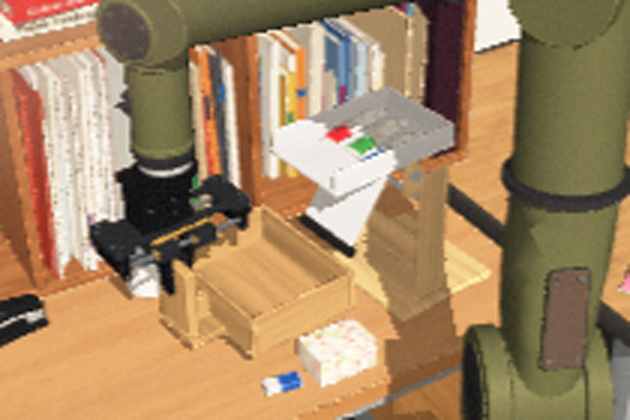

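>>> {"op": "servo_tool", "data": {
  "rows": [0.6, -5, 0, 0, 1, 1.2, -10, 0, 0, 1, 1.8, -15, 0, 0, 1, 2.3, -20, 0, 0, 1, 2.8, -24, 0, 0, 1, 3.2, -28, 0, 0, 1, 3.7, -32, 0, 0, 1, 4.1, -36, 0, 0, 1, 4.6, -40, 0, 0, 1, 4.6, -40, 0, 0, 1]
}}

```text
time_s: 9.73
tool_pos: [0.462, 0.1409, 0.1574]
tool_rot: [-49.4, 90.0, -132.8]
force: [-0.2, 3.0, -4.2]
grip_width: 0.0155
```

Run:
```python
from h import *
st(get_obs());p=look("s4")
```

```text
t 9.7333 front X mm -73.7 lat 0.0 z 157.4 jaw yaw -83.36 F along -3.01 F [-0.24  3.   -4.2 ] tq [ 1.13  0.18 -0.01]
```

View pics/s4.png

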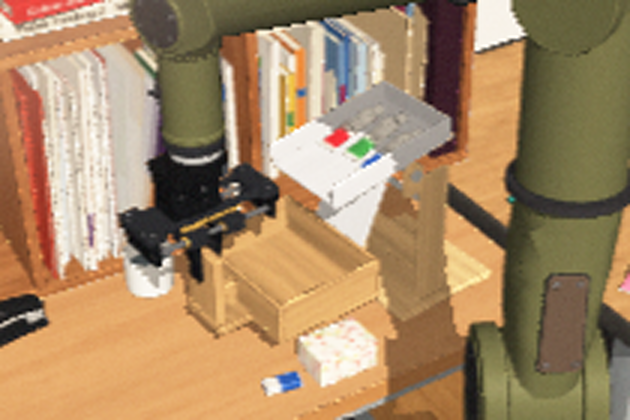

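The front wall has met the paddle and the chute is starting to tip (about 0.15 rad). I continue slowly.

>>> {"op": "servo_tool", "data": {
  "rows": [0.3, -2.5, 0, 0, 1, 0.6, -5, 0, 0, 1, 0.9, -7.5, 0, 0, 1, 1.2, -10, 0, 0, 1, 1.4, -12, 0, 0, 1, 1.6, -14, 0, 0, 1, 1.9, -16, 0, 0, 1, 2.1, -18, 0, 0, 1, 2.3, -20, 0, 0, 1, 2.5, -22, 0, 0, 1]
}}

```text
time_s: 10.62
tool_pos: [0.4645, 0.1196, 0.1576]
tool_rot: [-17.3, 90.0, -100.6]
force: [-0.4, 2.0, -4.1]
grip_width: 0.0156
```

Run:
```python
from h import *
st(get_obs());p=look("s5")
```

```text
t 10.6167 front X mm -52.3 lat 0.1 z 157.6 jaw yaw -83.3 F along -2.07 F [-0.39  2.04 -4.13] tq [1.26 0.12 0.02]
```

View pics/s5.png

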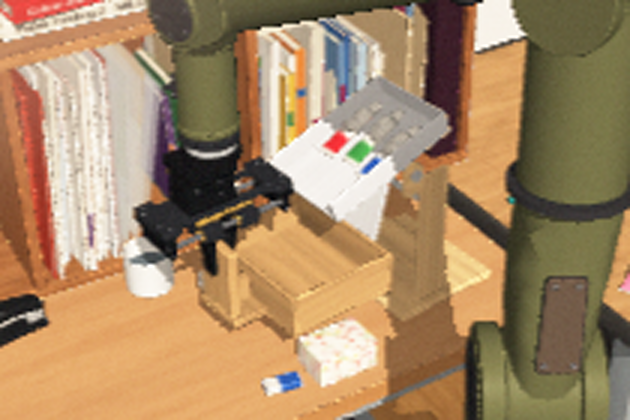

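Tilt is about 0.33 rad and the tubes have not moved. I go on in 1 mm rows.

>>> {"op": "servo_tool", "data": {
  "rows": [0.1, -1, 0, 0, 1, 0.2, -2, 0, 0, 1, 0.3, -3, 0, 0, 1, 0.5, -4, 0, 0, 1, 0.6, -5, 0, 0, 1, 0.7, -6, 0, 0, 1, 0.8, -7, 0, 0, 1, 0.9, -8, 0, 0, 1, 1, -9, 0, 0, 1, 1.2, -10, 0, 0, 1]
}}

```text
time_s: 11.5
tool_pos: [0.4657, 0.1098, 0.1576]
tool_rot: [-70.2, 90.0, -153.5]
force: [-0.5, 1.9, -4.1]
grip_width: 0.0157
```

Run:
```python
from h import *
st(get_obs());p=look("s6")
```

```text
t 11.5 front X mm -42.4 lat 0.1 z 157.6 jaw yaw -83.3 F along -1.9 F [-0.45  1.86 -4.14] tq [ 1.32  0.13 -0.03]
```

View pics/s6.png

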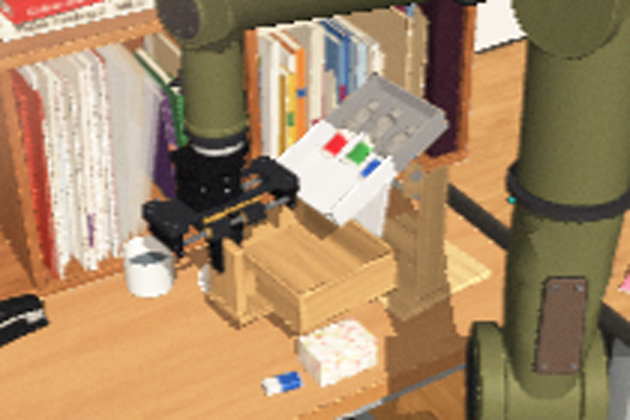

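>>> {"op": "servo_tool", "data": {
  "rows": [0.1, -1, 0, 0, 1, 0.2, -2, 0, 0, 1, 0.3, -3, 0, 0, 1, 0.5, -4, 0, 0, 1, 0.6, -5, 0, 0, 1, 0.6, -5, 0, 0, 1]
}}

```text
time_s: 12.05
tool_pos: [0.4663, 0.1045, 0.1576]
tool_rot: [-23.3, 90.0, -106.6]
force: [-0.1, 2.8, -4.1]
grip_width: 0.0156
```

Run:
```python
from h import *
st(get_obs());p=look("s7")
for p in(p,read_camera("top")):
    q=pts(p);d=q[:,:2]-PIN;X=-d@m;Y=d@c
    f=p["frame"][p["range_z"]>0].astype(int)
    s=(np.abs(Y)<.12)&(q[:,2]>.15)&(X>-.35)&(X<.1)&(q[:,2]<.33)
    dark=s&(f.max(1)<60);lt=s&(f.min(1)>110)
    for n,k in(("dark",dark),("light",lt)):
        print(n,k.sum())
        for lo in np.arange(-.22,-.02,.02):
            j=k&(X>=lo)&(X<lo+.02)
            if j.sum()>3:print("  X",round(lo,2),j.sum(),"Y",np.round(np.percentile(Y[j],[5,95]),3),"Z",np.round(np.percentile(q[j,2],[2,50,98]),3))
```

```text
t 12.05 front X mm -37.1 lat 0.2 z 157.6 jaw yaw -83.32 F along -2.84 F [-0.08  2.85 -4.05] tq [ 1.27  0.16 -0.01]
dark 942
  X -0.22 44 Y [-0.04  -0.013] Z [0.196 0.238 0.325]
  X -0.2 23 Y [-0.028  0.02 ] Z [0.248 0.257 0.26 ]
  X -0.18 90 Y [-0.038  0.026] Z [0.219 0.256 0.261]
  X -0.16 34 Y [-0.038  0.028] Z [0.226 0.257 0.261]
light 1533
  X -0.2 7 Y [-0.032  0.024] Z [0.23  0.232 0.236]
  X -0.18 7 Y [-0.035  0.025] Z [0.23  0.232 0.234]
  X -0.14 5 Y [-0.069 -0.067] Z [0.197 0.205 0.211]
  X -0.12 93 Y [-0.07   0.025] Z [0.179 0.188 0.22 ]
  X -0.1 149 Y [-0.07   0.064] Z [0.186 0.196 0.23 ]
  X -0.08 177 Y [-0.069  0.067] Z [0.196 0.206 0.238]
  X -0.06 163 Y [-0.07   0.065] Z [0.207 0.218 0.249]
  X -0.04 161 Y [-0.07   0.066] Z [0.153 0.23  0.257]
dark 20
  X -0.22 9 Y [-0.006  0.024] Z [0.237 0.252 0.261]
  X -0.18 7 Y [-0.024  0.023] Z [0.256 0.257 0.26 ]
  X -0.16 4 Y [-0.004  0.008] Z [0.258 0.259 0.26 ]
light 1372
  X -0.12 151 Y [-0.063  0.064] Z [0.181 0.186 0.22 ]
  X -0.1 224 Y [-0.061  0.064] Z [0.186 0.194 0.226]
  X -0.08 228 Y [-0.061  0.064] Z [0.197 0.204 0.239]
  X -0.06 189 Y [-0.063  0.064] Z [0.205 0.215 0.249]
  X -0.04 118 Y [-0.062  0.064] Z [0.217 0.226 0.256]
```

View pics/s7.png

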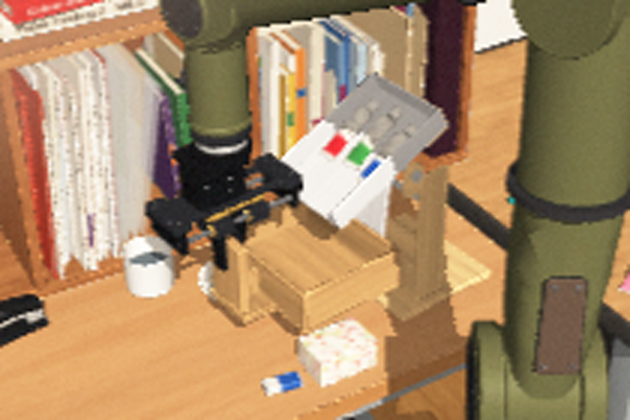

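>>> {"op": "servo_tool", "data": {
  "rows": [0.1, -1, 0, 0, 1, 0.2, -2, 0, 0, 1, 0.3, -3, 0, 0, 1, 0.5, -4, 0, 0, 1, 0.5, -4, 0, 0, 1, 0.5, -4, 0, 0, 1]
}}

```text
time_s: 12.65
tool_pos: [0.4668, 0.1007, 0.1576]
tool_rot: [-24.2, 90.0, -107.6]
force: [-0.2, 3.1, -3.7]
grip_width: 0.0156
```

Run:
```python
from h import *
st(get_obs());p=look("s8")
```

```text
t 12.65 front X mm -33.2 lat 0.2 z 157.6 jaw yaw -83.31 F along -3.14 F [-0.22  3.14 -3.66] tq [ 1.18  0.25 -0.05]
```

View pics/s8.png

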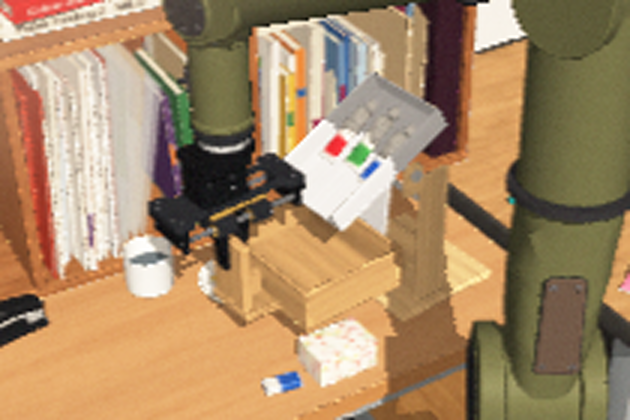

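>>> {"op": "servo_tool", "data": {
  "rows": [0.1, -1, 0, 0, 1, 0.2, -2, 0, 0, 1, 0.3, -3, 0, 0, 1, 0.5, -4, 0, 0, 1, 0.5, -4, 0, 0, 1, 0.5, -4, 0, 0, 1, 0.5, -4, 0, 0, 1]
}}

```text
time_s: 13.28
tool_pos: [0.4673, 0.0969, 0.1576]
tool_rot: [-38.9, 90.0, -122.2]
force: [-0.7, 2.0, -3.3]
grip_width: 0.0156
```

Run:
```python
from h import *
st(get_obs());p=look("s9")
```

```text
t 13.2833 front X mm -29.4 lat 0.2 z 157.6 jaw yaw -83.3 F along -2.07 F [-0.69  2.   -3.32] tq [ 1.26  0.19 -0.03]
```

View pics/s9.png

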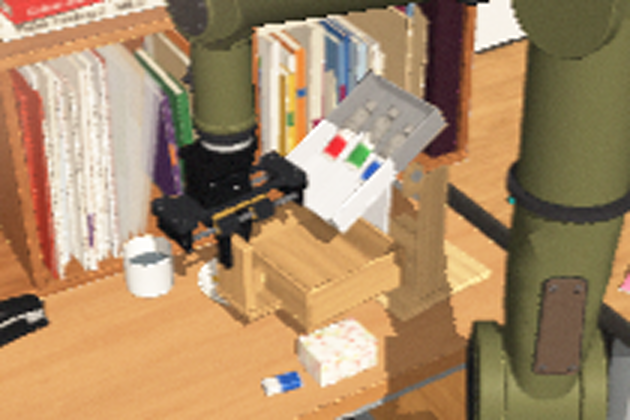

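>>> {"op": "servo_tool", "data": {
  "rows": [0.1, -1, 0, 0, 1, 0.2, -2, 0, 0, 1, 0.3, -3, 0, 0, 1, 0.5, -4, 0, 0, 1, 0.5, -4, 0, 0, 1, 0.5, -4, 0, 0, 1, 0.5, -4, 0, 0, 1]
}}

```text
time_s: 13.92
tool_pos: [0.4678, 0.0928, 0.1576]
tool_rot: [-53.5, 90.0, -136.8]
force: [-0.8, 1.9, -4.8]
grip_width: 0.0156
```

Run:
```python
from h import *
st(get_obs());p=look("s10")
```

```text
t 13.9167 front X mm -25.3 lat 0.2 z 157.6 jaw yaw -83.31 F along -1.98 F [-0.78  1.9  -4.76] tq [ 1.31  0.17 -0.03]
```

View pics/s10.png

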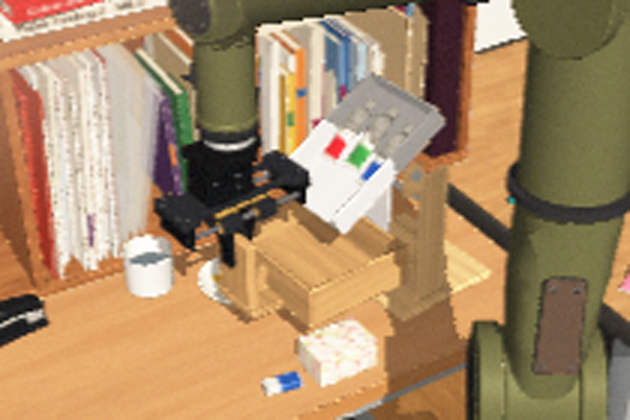

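```bash
cat >> h.py <<'E'
def phi():
    out=[]
    for n in("top","scene"):
        p=read_camera(n);q=pts(p);d=q[:,:2]-PIN;X=-d@m;Y=d@c
        s=(np.abs(Y)<.06)&(X>-.14)&(X<-.03)&(q[:,2]>.13)&(q[:,2]<.26)
        x,z=X[s],q[s,2]
        for _ in range(8):
            k=np.polyfit(x,z,1);r=z-np.polyval(k,x);g=(np.abs(r)<max(.004,1.5*np.median(np.abs(r))));x,z=x[g],z[g]
        out.append((round(float(np.arctan(k[0])),3),len(x),round(float(np.polyval(k,0)),4)))
    print("phi",out)
E
python3 - <<'E'
from h import *
phi()
E
```

```text
phi [(0.538, 483, 0.2384), (0.535, 237, 0.2385)]
```

>>> {"op": "servo_tool", "data": {
  "rows": [0.1, -1, 0, 0, 1, 0.2, -2, 0, 0, 1, 0.3, -3, 0, 0, 1, 0.4, -3, 0, 0, 1, 0.4, -3, 0, 0, 1, 0.4, -3, 0, 0, 1, 0.4, -3, 0, 0, 1]
}}

```text
time_s: 14.65
tool_pos: [0.4682, 0.0898, 0.1576]
tool_rot: [-30.7, 90.0, -114.0]
force: [-0.7, 2.3, -3.8]
grip_width: 0.0158
```

Run:
```python
from h import *
st(get_obs());p=look("s11");phi()
```

```text
t 14.65 front X mm -22.3 lat 0.3 z 157.6 jaw yaw -83.3 F along -2.37 F [-0.66  2.3  -3.84] tq [ 1.23  0.19 -0.04]
phi [(0.57, 450, 0.2394), (0.616, 197, 0.2443)]
```

View pics/s11.png

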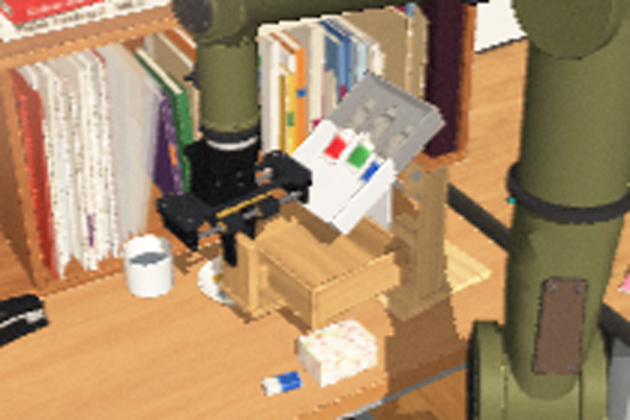

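>>> {"op": "servo_tool", "data": {
  "rows": [0.1, -1, 0, 0, 1, 0.2, -2, 0, 0, 1, 0.3, -3, 0, 0, 1, 0.4, -3, 0, 0, 1, 0.4, -3, 0, 0, 1, 0.4, -3, 0, 0, 1, 0.4, -3, 0, 0, 1]
}}

```text
time_s: 15.38
tool_pos: [0.4686, 0.0869, 0.1576]
tool_rot: [-49.1, 90.0, -132.4]
force: [-1.1, 1.9, -4.1]
grip_width: 0.0155
```

Run:
```python
from h import *
st(get_obs());p=look("s12");phi()
```

```text
t 15.3833 front X mm -19.3 lat 0.3 z 157.6 jaw yaw -83.3 F along -1.97 F [-1.09  1.85 -4.06] tq [ 1.25  0.27 -0.01]
phi [(0.612, 436, 0.2417), (0.647, 210, 0.246)]
```

View pics/s12.png

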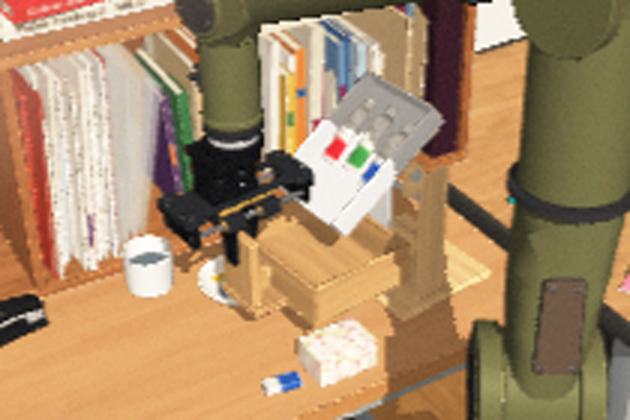

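>>> {"op": "servo_tool", "data": {
  "rows": [0.1, -1, 0, 0, 1, 0.2, -2, 0, 0, 1, 0.3, -3, 0, 0, 1, 0.4, -3, 0, 0, 1, 0.4, -3, 0, 0, 1, 0.4, -3, 0, 0, 1, 0.4, -3, 0, 0, 1]
}}

```text
time_s: 16.12
tool_pos: [0.469, 0.0838, 0.1576]
tool_rot: [-36.8, 90.0, -120.1]
force: [-0.6, 3.4, -4.1]
grip_width: 0.016
```

Run:
```python
from h import *
st(get_obs());p=look("s13");phi()
```

```text
t 16.1167 front X mm -16.2 lat 0.4 z 157.6 jaw yaw -83.3 F along -3.48 F [-0.63  3.43 -4.08] tq [ 1.19  0.25 -0.03]
phi [(0.696, 329, 0.2509), (0.727, 114, 0.2586)]
```

View pics/s13.png

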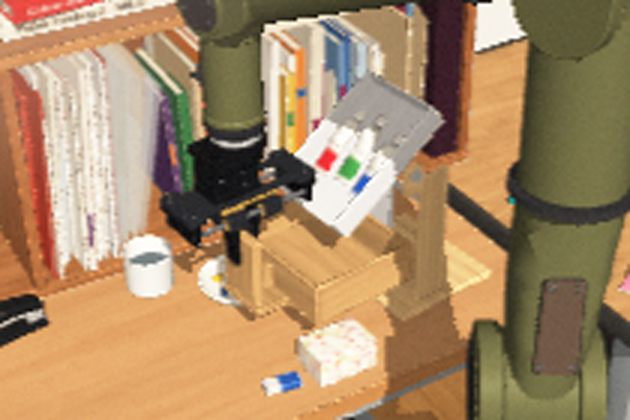

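Tubes are sliding: the caps have moved towards the mouth (red now at (327,158)). I hold here.

>>> {"op": "servo_tool", "data": {
  "rows": [0, 0, 0, 0, 1, 0, 0, 0, 0, 1, 0, 0, 0, 0, 1, 0, 0, 0, 0, 1]
}}

```text
time_s: 16.6
tool_pos: [0.4691, 0.0836, 0.1576]
tool_rot: [6.8, 90.0, -76.5]
force: [-0.9, 0.9, -3.2]
grip_width: 0.0156
```

Run:
```python
from h import *
st(get_obs());p=look("s14")
```

```text
t 16.6 front X mm -16.0 lat 0.5 z 157.6 jaw yaw -83.3 F along -0.96 F [-0.89  0.86 -3.23] tq [0.94 0.23 0.  ]
```

View pics/s14.png

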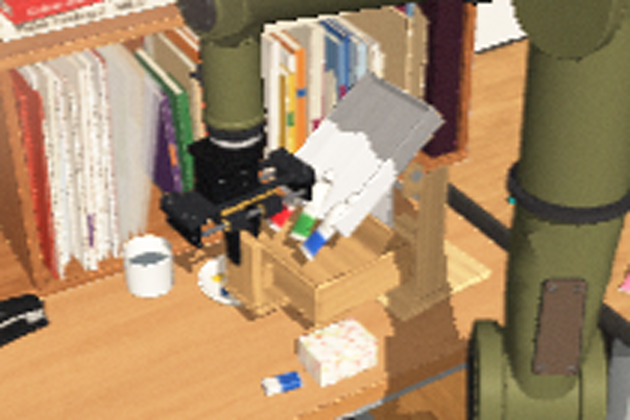

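>>> {"op": "servo_tool", "data": {
  "rows": [0, 0, 0, 0, 1, 0, 0, 0, 0, 1, 0, 0, 0, 0, 1, 0, 0, 0, 0, 1, 0, 0, 0, 0, 1, 0, 0, 0, 0, 1, 0, 0, 0, 0, 1, 0, 0, 0, 0, 1, 0, 0, 0, 0, 1]
}}

```text
time_s: 17.4
tool_pos: [0.469, 0.0839, 0.1575]
tool_rot: [-131.2, 90.0, 145.5]
force: [0.1, 2.7, -5.2]
grip_width: 0.0157
```

Run:
```python
from h import *
st(get_obs());p=look("s15")
p=read_camera("top");a=p["frame"][150:250,280:400];cv2.imwrite("pics/t15.png",cv2.resize(a,None,fx=6,fy=6,interpolation=cv2.INTER_CUBIC))
o,p,T,M=wrist();cv2.imwrite("pics/w15.png",p["frame"])
```

```text
t 17.4 front X mm -16.3 lat 0.4 z 157.5 jaw yaw -83.3 F along -2.65 F [ 0.1   2.68 -5.18] tq [ 1.51  0.11 -0.05]
```

View pics/s15.png

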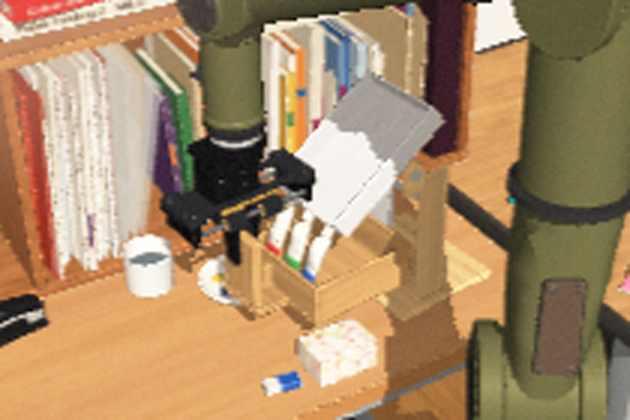

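View pics/t15.png

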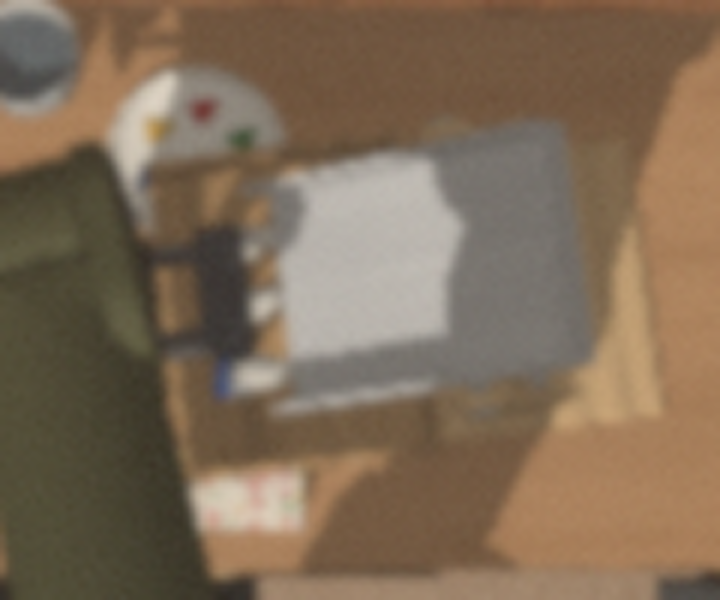

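View pics/w15.png

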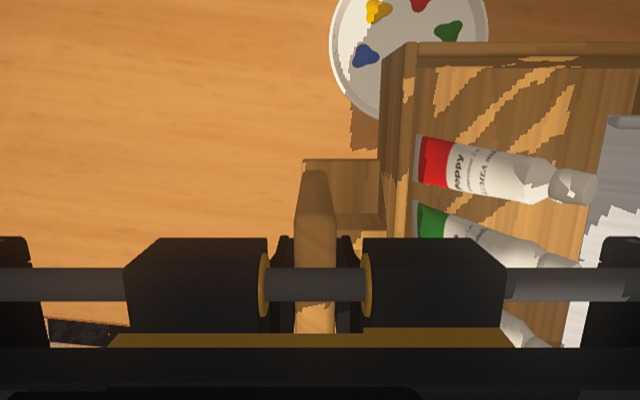

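All three tubes are out of the chute. Their caps are on the pan floor at the back wall and their tails lean on the mouth lip. A slow retreat should drop the tails into the pan.

>>> {"op": "servo_tool", "data": {
  "rows": [-0.1, 1, 0, 0, 1, -0.2, 2, 0, 0, 1, -0.4, 3.5, 0, 0, 1, -0.6, 5, 0, 0, 1, -0.7, 6.5, 0, 0, 1, -0.9, 8, 0, 0, 1, -1.1, 9.5, 0, 0, 1, -1.3, 11, 0, 0, 1, -1.4, 12, 0, 0, 1, -1.4, 12, 0, 0, 1]
}}

```text
time_s: 18.38
tool_pos: [0.4677, 0.096, 0.1578]
tool_rot: [32.8, 90.0, -50.5]
force: [-0.2, 1.7, -3.3]
grip_width: 0.0158
```

Run:
```python
from h import *
st(get_obs());p=look("s16")
o,p,T,M=wrist();cv2.imwrite("pics/w16.png",p["frame"])
```

```text
t 18.3833 front X mm -28.5 lat 0.5 z 157.8 jaw yaw -83.28 F along -1.7 F [-0.23  1.69 -3.29] tq [ 0.79  0.1  -0.1 ]
```

View pics/s16.png

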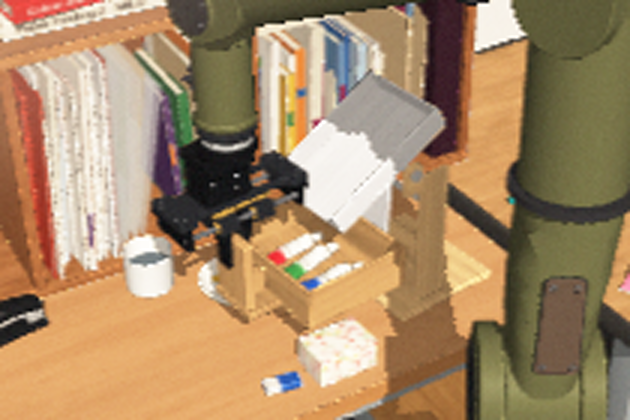

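View pics/w16.png

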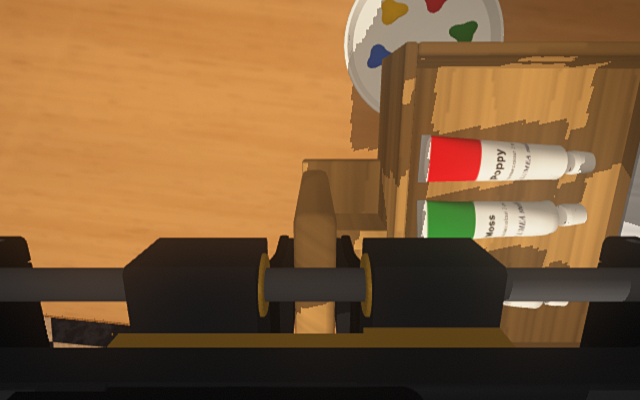

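All three tubes now lie flat in the pan: red at (278,257), green at (295,270), blue at (313,283). I back off so the chute swings level.

>>> {"op": "servo_tool", "data": {
  "rows": [-0.3, 2.5, 0, 0, 1, -0.7, 6, 0, 0, 1, -1.2, 10.5, 0, 0, 1, -1.7, 15, 0, 0, 1, -2.3, 20, 0, 0, 1, -2.9, 25, 0, 0, 1, -3.5, 30, 0, 0, 1, -4.1, 35, 0, 0, 1, -4.6, 40, 0, 0, 1, -5.2, 45, 0, 0, 1]
}}

```text
time_s: 19.32
tool_pos: [0.4623, 0.1412, 0.1575]
tool_rot: [-26.1, 90.0, -109.4]
force: [0.1, 1.5, -3.4]
grip_width: 0.0155
```

>>> {"op": "servo_tool", "data": {
  "rows": [-0.6, 5, 0, 0, 1, -1.2, 10, 0, 0, 1, -1.7, 15, 0, 0, 1, -2.3, 20, 0, 0, 1, -3.1, 27, 0, 0, 1, -4.1, 35, 0, 0, 1, -5, 43, 0, 0, 1, -6, 52, 0, 0, 1, -7.2, 62, 0, 0, 1, -8.4, 72, 0, 0, 1]
}}

```text
time_s: 20.15
tool_pos: [0.4539, 0.2139, 0.1576]
tool_rot: [90.9, 90.0, 7.6]
force: [0.6, 0.5, -4.7]
grip_width: 0.0155
```

Run:
```python
from h import *
st(get_obs());p=look("s17");phi()
```

```text
t 20.15 front X mm -147.1 lat 0.3 z 157.6 jaw yaw -83.3 F along -0.39 F [ 0.61  0.46 -4.67] tq [ 0.48  0.1  -0.  ]
phi [(0.002, 814, 0.2359), (-0.509, 66, 0.1739)]
```

View pics/s17.png

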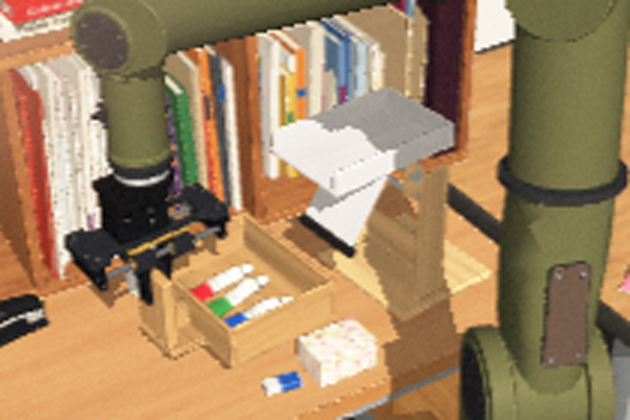

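The chute reads level (0.002 rad from the top camera; the second fit, from the scene camera, is spoilt by the arm or shadow). Now I carry the pan back to the free spot.

>>> {"op": "servo_tool", "data": {
  "rows": [2, 10, 0, -0.7, 1, 6, 28, 0, -2, 1, 10, 48, 0, -3.3, 1, 14, 68, 0, -4.6, 1, 18, 88, 0, -5.9, 1, 22, 106, 0, -7.1, 1, 25.5, 122, 0, -8.2, 1, 28, 134, 0, -9, 1, 29.5, 141, 0, -9.5, 1, 30, 144, 0, -9.5, 1]
}}

```text
time_s: 21.13
tool_pos: [0.4843, 0.3574, 0.1573]
tool_rot: [-118.5, 90.0, 148.7]
force: [-0.4, -1.0, -3.6]
grip_width: 0.016
```

>>> {"op": "servo_tool", "data": {
  "rows": [0, 0, 0, 0, 1, 0, 0, -8, 0, 1, 0, 0, -18, 0, 1, 0, 0, -28, 0, 1, 0, 0, -38, 0, 1, 0, 0, -48, 0, 1, 0, 0, -56, 0, 1, 0, 0, -62, 0, 1, 0, 0, -66, 0, 1, 0, 0, -68, 0, 1]
}}

```text
time_s: 21.97
tool_pos: [0.4838, 0.3567, 0.0889]
tool_rot: [-61.4, 90.0, -154.2]
force: [0.1, -0.2, -4.7]
grip_width: 0.0154
```

Run:
```python
from h import *
st(get_obs());print(get_obs()["tool_pos"]);p=look("s18")
```

```text
t 21.9667 front X mm -285.6 lat 46.5 z 88.9 jaw yaw -92.8 F along 0.24 F [ 0.06 -0.24 -4.72] tq [ 0.38 -0.   -0.03]
[0.4838078  0.35672512 0.08885168]
```

View pics/s18.png

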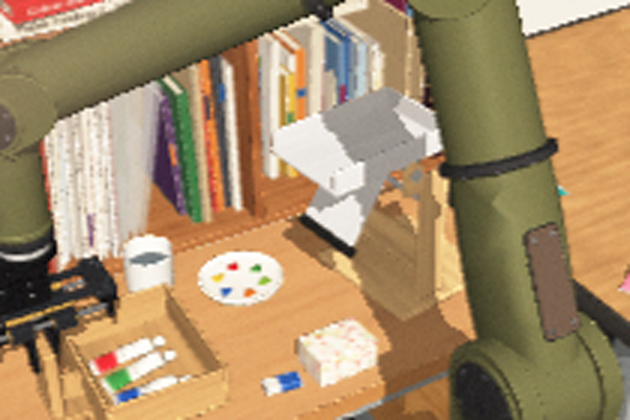

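>>> {"op": "servo_tool", "data": {
  "rows": [0, 0, -1.5, 0, 1, 0, 0, -3, 0, 1, 0, 0, -4.5, 0, 1, 0, 0, -6, 0, 1, 0, 0, -6.5, 0, 1, 0, 0, -6.5, 0, 1, 0, 0, -6.5, 0, 1]
}}

```text
time_s: 22.6
tool_pos: [0.484, 0.3569, 0.0831]
tool_rot: [57.1, 90.0, -35.7]
force: [-0.3, 0.4, -4.1]
grip_width: 0.0155
```

>>> {"op": "servo_tool", "data": {
  "rows": [0, 0, -0.5, 0, 1, 0, 0, -1, 0, 1, 0, 0, -1, 0, 1, 0, 0, -1, 0, 1]
}}

```text
time_s: 22.93
tool_pos: [0.4842, 0.3571, 0.0825]
tool_rot: [109.1, 90.0, 16.3]
force: [-0.1, 1.1, 0.2]
grip_width: 0.0158
```

Force has gone to zero, so the pan is on the desk. Releasing now.

>>> {"op": "servo_tool", "data": {
  "rows": [0, 0, 0, 0, 0.8, 0, 0, 0, 0, 0.6, 0, 0, 0, 0, 0.3, 0, 0, 0, 0, 0.1, 0, 0, 0, 0, 0, 0, 0, 0, 0, 0, 0, 0, 0, 0, 0, 0, 0, 0, 0, 0]
}}

```text
time_s: 23.6
tool_pos: [0.484, 0.3568, 0.0821]
tool_rot: [-22.1, 90.0, -115.0]
force: [0.2, 0.2, -0.3]
grip_width: 0.0563
```

>>> {"op": "servo_tool", "data": {
  "rows": [0, 0, 8, 0, 0, 0, 0, 20, 0, 0, 0, 0, 40, 0, 0, 0, 0, 70, 0, 0, 0, 0, 100, 0, 0, 0, 0, 130, 0, 0, 0, 0, 160, 0, 0, 0, 0, 180, 0, 0, 0, 0, 190, 0, 0, 0, 0, 190, 0, 0]
}}

```text
time_s: 24.43
tool_pos: [0.4847, 0.3581, 0.2755]
tool_rot: [123.7, 89.7, 30.9]
force: [-0.9, -0.4, -1.1]
grip_width: 0.0872
```

Run:
```python
from h import *
o,p,T,M=wrist();print(o["tool_pos"],o["force"],o["grip_width"]);cv2.imwrite("pics/w19.png",p["frame"])
p=read_camera("top");cv2.imwrite("pics/t19.png",cv2.resize(p["frame"][130:270,190:450],None,fx=3,fy=3))
q=pts(p);r=box(q,.35,.61,.12,.34,.05,.075);print("rim",rect(r));A=np.c_[r[:,:2],np.ones(len(r))];print(np.linalg.lstsq(A,r[:,2],rcond=None)[0])
phi()
for n in["tube_a","masking_roll","dish","enamel_cup","carton","stapler_1","rubber_1"]:
    for r in cut_out(n,p)[:4]:
        q=pts(p,r["pixels"]);print(n,round(r["score"],2),np.round(np.median(q,0),3))
p=look("s19")
```

```text
[0.48473603 0.35805818 0.27552105] [-0.86652076 -0.40948549 -1.10858482] 0.08723281974839361
rim (array([476.6, 235.8]), array([163. , 202.4]), 87.14)
[-0.00243771 -0.00369996  0.06011225]
phi [(0.004, 799, 0.2361), (-0.437, 68, 0.1843)]
tube_a 0.69 [0.479 0.243 0.016]
tube_a 0.47 [ 0.541 -0.486  0.011]
tube_a 0.42 [0.516 0.242 0.016]
masking_roll 0.55 [0.478 0.243 0.016]
dish 0.84 [0.601 0.031 0.005]
dish 0.48 [0.371 0.085 0.011]
enamel_cup 0.85 [0.661 0.143 0.035]
carton 0.77 [0.372 0.001 0.041]
stapler_1 0.86 [0.655 0.364 0.042]
```

View pics/w19.png

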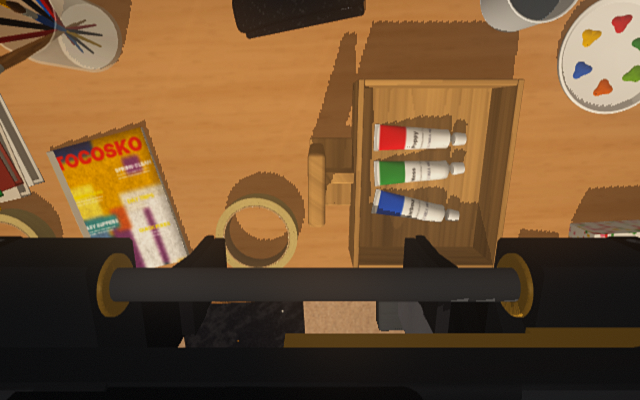

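View pics/t19.png

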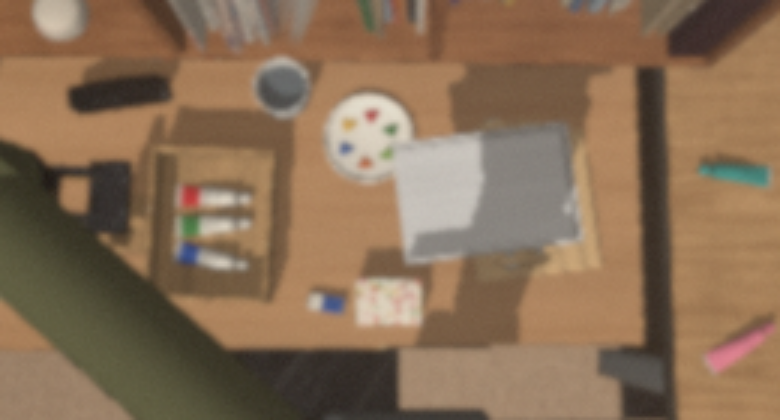

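The wrist view shows all three tubes flat inside the pan, at (420,140), (420,172) and (415,205). The pan is level, the jaws are clear above it, the chute is level and empty, and the bystanders have not moved.

Run:
```python
from h import *
print(sign_off())
```

```text
the job is handed in; nothing more can be done
None
```

I picked up the pan by its grip board and pressed its front wall slowly against the paddle. At about 0.6 rad all three tubes slid out into the pan. I then backed off until the chute swung level and set the pan down near where it started. The job was handed in at about 25 s.

**Last checks before hand-in:**
- **Tubes:** the wrist view shows the red, green and blue tubes lying flat in the pan.
- **Pan:** its rim is level within about 0.005 rad. The rim centre is about 0.37 m from the stand's origin.
- **Chute:** the top camera reads 0.004 rad, so it is level, and it is empty. The scene camera's fit disagreed (-0.44 rad); I discounted it as spoilt by the arm blocking the view or by shadow, and that camera's pictures also showed the chute level.
- **Bystanders:** the dish, cup, carton and stapler measured within about 2 mm of where they started. In the last check the network failed to find the roll and the eraser under their own names. Both looked in place in the pictures.
- **Forces:** the wrist readings along the push stayed below about 4 N, and the gripper was open and clear above the pan.

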